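# Hang the lift-off gate on the bottle bay

### The arm

A 6-joint arm with a two-finger parallel gripper is mounted at the origin on a cart in front of the work surface, level with it; the furniture and walls round the work are solid. World frame = base frame: x ahead of the robot, y to its left, z up, the work surface at z = 0. Lengths are in m, angles in degrees, forces in N, time in s.
With the tool pointing down it reaches from about 0.3 to 0.875 m from the base axis. Payload 6.4 kg.
Tool frame: the origin (TCP) lies between the finger pads; the fingertips stand 25 mm ahead of it and the grasp point (between the pads) lies 6 mm ahead of it; z points along the fingers, y is the line along which they close (so a half turn about z gives the same grasp; the last joint's range is limited). The gripper opens to 85 mm and grips with 20 to 120 N. Pads are 22 mm wide; open, the fingers measure 114 mm over their backs; the gripper's body (76 mm by 85 mm) begins 54 mm behind the grasp point. The pads swing forward as they close: fully open they stand 13 mm farther back than shut.
Start: joints at [-88.768, 10.359, 92.074, -0, 77.567, -11.82], TCP at [0.13, -0.56, 0.256] pointing down, gripper open.
Joint ranges: [-171.53, 171.53], [-51.25, 118.39], [17.06, 147.69], [-65.23, 245.23], [0, 150.52], [-178.68, 178.68]. Speed limits (degrees/s): [147.25, 147.25, 172.46, 180, 180, 180].

### API

Orientations are given as a 3x3 rotation matrix whose columns are the frame's x, y, z axes.
In Python, from station import env gives the robot as it stands. The module is installed in compiled form; this text tells all that it offers.
- The arm moves only by the tool servo_tool, never from a script. Its argument "rows" is a list of rows, each an object of numbers: "ax", "ay", "az": the turn, a rotation vector about the tool's x, y, z in rad; "dx", "dy", "dz": the shift along the tool's x, y, z in m; "fingers": the gripper command: -1 is fully open, 1 is shut, values between are in proportion. In form: [{"ax": .., "ay": .., "az": .., "dx": .., "dy": .., "dz": .., "fingers": ..}, ...]. A call has 1 to 8 rows; each row shifts and turns the commanded pose from where the row before left it, along the tool's axes as they then stand; what a row does not reach is not made up. A row lasts 1/12 s, in which the tool goes at most 41.7 mm and 7.16 degrees, less where a joint would pass 70% of its speed; a pose out of reach is approached as far as the arm can. A call is refused whole if a number of a shift passes 0.0417 or a number of a turn 0.125, either way. A call with a gripper value outside its range is refused whole. The fingers move at their own pace and stop on an object; "force" is the grip in N (left out, the last holds). Time passes only in rows, so rows that do not move let the fingers close. It gives the time, the measured TCP pose, the force, the opening and the grip force at its end, in the units of the state.
- env.read_state(): the state, without advancing time (a new reading comes with each control period).
- env.grab_frame(name): name is "scene" or "side" or "wrist"; returns a dict with "color" (480x640x3 uint8, red, green, blue), "range_z" (480x640 float32, m along the optical axis (not along the pixel's ray), 0 where there is no reading), "fovy" (degrees; the focal length in pixels is half the picture's height over the tangent of half this angle, whatever the lens; pixels are square), "cx", "cy" (the principal point, pixels), "R" (3x3) and "t" (3): a world point X has camera coordinates R X + t. Camera axes: x right, y down, z forward; pixel columns grow to the right and rows downward; lengths in m; the calibration is good to about 2 mm. A picture is of the moment at which its call begins.
- env.hand_in(): hands the job in; it is judged then, once.
The state is a dict: "t": time; "joint_positions": joint angles; "qvel": joint speeds; "joint_torque": joint torques, N m; "eef_pos": TCP position; "eef_rot": TCP orientation; "ft_force": force on the tool from outside, world axes, zero at the start; "ft_torque": the same for the moment, N m; "gripper_width": finger opening in m; "grip_force": force on a finger pad.
Only numpy, scipy, OpenCV 4.12 (cv2) and the standard library are available. Lean on these libraries where they do the work, as an engineer would, in place of code of your own. Each camera call takes 0.05 s, during which the arm holds its last target. There are 200 camera calls.

### The job

The blue-framed gate has been parked in the slotted stand. Lift it out by the black tab on its top and hang it back on the white bottle bay: lower both of its knuckles together onto the two upright pins at the bay's left front corner, keeping hold until it is down (do not drop it), and leave it seated fully down on both pins, closed across the bay's front, and let go. Do not knock over the bottles or shift the other things.

Things in the scene. Friction and masses are not known exactly. Their poses are not given: they have to be found in the camera images.
- gate: Lift-off gate, loose, 0.22 kg: leaf 10 mm thick (x), 150 wide (y), 140 tall, blue frame round an amber window, black grip tab on top. Two knuckles (upright steel rings, 20 mm outside, 12 mm bore, 14 mm tall) stick out of its left end (+y). Origin: centre of the leaf's underside; z up. It starts upright in the stand, -x side towards the robot, the same way round as it shall hang.
- gate_tab (a point): On the gate: middle of the black grip tab, at (0, 0, 160) mm in the gate's frame. The tab is 14 mm thick (gate's x), 56 mm wide, from 138 to 178 mm above the gate's origin; grip it across its thickness. The gate balances within 7 mm of this middle.
- lower_knuckle (a point): On the gate: centre of the lower knuckle's underside, at (0, 90, 15) mm in the gate's frame.
- upper_knuckle (a point): On the gate: centre of the upper knuckle's underside, at (0, 90, 103) mm in the gate's frame.
- gate_free_end (a point): On the gate: its end away from the knuckles, at (0, -75, 70) mm in the gate's frame.
- stand: Fixed parking stand: grey plate 80 x 190 x 12 mm with two black walls 10 mm thick, 110 mm long, up to 38 mm above the desk, that leave a 13 mm slot along its y in which the gate stands on the plate; lift the gate 30 mm or more to clear it. Origin: centre of its underside.
- bay: Fixed bottle bay, open at top and front (-x): grey base 150 (x) x 200 (y) x 12 mm, white walls up to 110 mm. Dark left front post, 134 mm tall, with two brackets that reach forward, each with an upright pin. Hung and closed, the gate has the bay's orientation and its origin at (-92, 0, 22) mm in the bay's frame. Origin: centre of the underside; x to the back, y to its left, z up.
- lower_pin (a point): Foot of the lower pin, at (-92, 90, 37) mm in the bay's frame, where the lower knuckle's underside comes to rest. Pin 8.5 mm thick, 22 mm tall, its top 7 mm tapered to 3 mm. The knuckles have 1.75 mm of play all round, so the let-go gate sags a few mm at its free end; it swings freely.
- upper_pin (a point): Foot of the upper pin, same size, at (-92, 90, 125) mm in the bay's frame. Its bracket is 8 mm thick and 18 mm wide, so the lower knuckle cannot come down past it from above: bring the gate in level from the bay's front (-x) with its knuckles 30 to 55 mm above the pins' feet, then lower it.
- gate_stop (a point): At (-92, -75, 92) mm in the bay's frame: where, seen from above, the gate's free end lies when closed. Two black rubber bumpers on the right front post stop the closed gate there, with about 3 mm of play.
- bottle_blue: White reagent bottle with a blue cap, 50 mm across, 115 mm tall, standing loose in the bay. Origin: centre of its underside.
- bottle_red: Cream reagent bottle with a red cap, 40 mm across, 85 mm tall, standing loose in the bay. Origin: centre of its underside.
- wash_bottle: Bystander on the desk: white wash bottle with a red bent spout, 66 x 110 x 184 mm. Origin: centre of its underside.
- petri_dish: Bystander on the desk: petri dish with pink agar, 58 mm across, 15 mm high. Origin: centre of its underside.
Not all that is in view belongs to the job. What is shaped like the bottle_red but purple is not meant.

How it is judged (in metres and radians):
On the way:
1. the gate, still held in the fingers, has both knuckles part-way down their pins at the same time (5 to 20 mm above the pins' feet and within 6 mm of their axes) (horizontal distance between lower_knuckle and lower_pin below 0.006 m and z of lower_knuckle in the frame of bay between 0.042 and 0.057 m and horizontal distance between upper_knuckle and upper_pin below 0.006 m and z of upper_knuckle in the frame of bay between 0.13 and 0.145 m and contact force between the fingers and gate above 0.5 N), for 0.05 s.
At the end, for the whole second after the job is handed in: Both knuckles sit on their pins (within 6 mm of the pins' axes seen from above, undersides within 4 mm of the pins' feet), the gate is upright within 0.1 rad and closed (its free end within 25 mm, seen from above, of its closed place), at rest and let go; both bottles stand (horizontal distance between lower_knuckle and lower_pin below 0.006 m and z of lower_knuckle in the frame of bay between 0.032 and 0.041 m and horizontal distance between upper_knuckle and upper_pin below 0.006 m and z of upper_knuckle in the frame of bay below 0.129 m and horizontal distance between gate_free_end and gate_stop below 0.025 m and angle between each of gate, bottle_blue, bottle_red's own z axis and vertical below 0.1 rad and linear speed of gate below 0.02 m/s and contact force between the fingers and gate below 0.1 N); the robot touches nothing.
It fails at once if a bottle in the bay is knocked over (angle between any of bottle_blue, bottle_red's own z axis and vertical above 0.35 rad).
It fails at once if the wash bottle or the petri dish is shifted by more than 30 mm (distance of any of wash_bottle, petri_dish from where it was at the start of the episode above 0.03 m).
It also fails if it takes over 45 s, if anything falls off the work surface, if the arm or the gripper's body presses on something with over 40 N, if the wrist force passes 120 N, or if a joint passes its speed limit or range.

## Working session

There is one attempt and no reset: what is moved stays moved. The work goes in short steps, Python scripts to look and compute and a tool call to move; the robot and the scene stay as the last step left them, time stands still between calls to the robot, and variables do not carry over. Pictures are saved under pics/ and viewed, at most 12 in all, crops included, and the job is handed in when it is done.

Besides the shell and the picture viewer there is one more tool, called after "Call:" as name(argument=value, ...), one argument or row to a line, values as JSON. servo_tool: Moves the arm, as the interface text tells. Its arguments: {"type":"object","properties":{"rows":{"type":"array","items":{"type":"object","properties":{"ax":{"type":"number"},"ay":{"type":"number"},"az":{"type":"number"},"dx":{"type":"number"},"dy":{"type":"number"},"dz":{"type":"number"},"fingers":{"type":"number"}}}},"force":{"type":"number"}},"required":["rows"]}

```bash
mkdir -p pics; cat > h.py <<'E'
import numpy as np,cv2
from station import env
def grab(n):
    f=env.grab_frame(n); f['f']=240/np.tan(np.radians(f['fovy'])/2); f['R']=np.array(f['R']); f['t']=np.array(f['t']); return f
def pts(f):
    z=f['range_z'].astype(float); v,u=np.mgrid[:480,:640]
    c=np.stack([(u-f['cx'])/f['f']*z,(v-f['cy'])/f['f']*z,z],-1)
    return (c-f['t'])@f['R']
def save(n,im,s=1): cv2.imwrite('pics/'+n,cv2.resize(im[...,::-1],None,fx=s,fy=s))
E
python3 - <<'E'
from h import *
a=grab('scene');b=grab('side')
np.save('scene.npy',a,allow_pickle=True);np.save('side.npy',b,allow_pickle=True)
save('scene.png',a['color']);save('side.png',b['color'])
for f in(a,b): print(-f['R'].T@f['t'],f['f'],f['cx'],f['cy'],(f['range_z']>0).mean())
s=env.read_state();print(s['t'],s['eef_pos'],s['eef_rot'],s['gripper_width'])
E
```

```text
[ 0.08898894 -0.91707904  1.134727  ] 485.74694357430417 320.0923751414793 244.99865001316437 0.9961328125
[-0.79442041  0.54724313  0.89500096] 624.8466291808277 324.6371127603861 247.1802131541787 0.9960904947916667
0.1 [ 0.12986832 -0.55969217  0.25548752] [[ 9.74170059e-01  2.25815623e-01 -2.22156410e-06]
 [ 2.25815357e-01 -9.74168898e-01  1.54366356e-03]
 [ 3.46419170e-04 -1.50429249e-03 -9.99998809e-01]] 0.08546820534698982
```

View pics/scene.png

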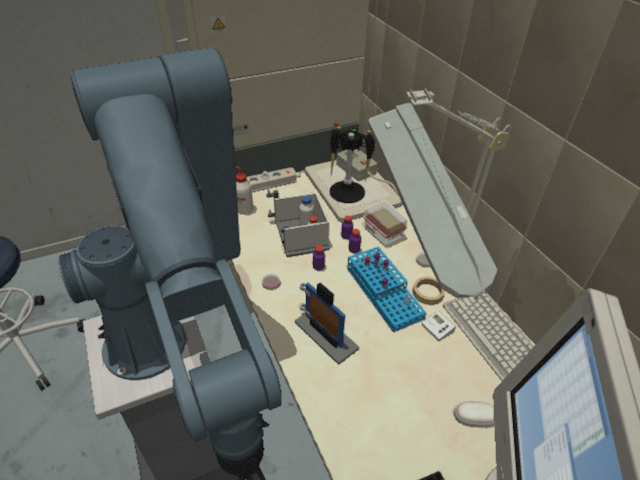

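View pics/side.png

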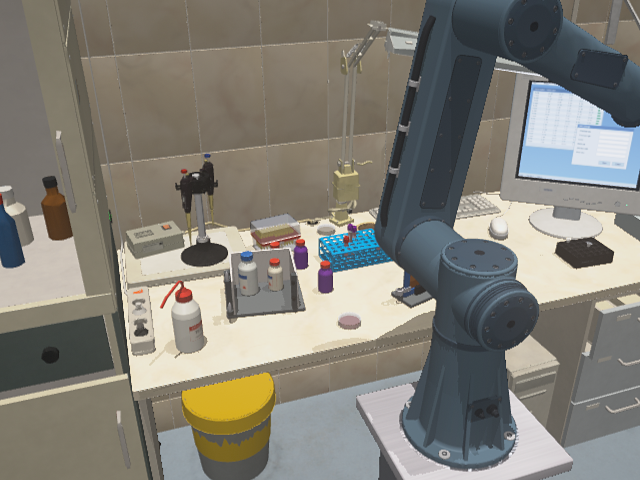

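The scene view shows the gate in its stand at about (325,318) with its black tab at (325,294). The bay is at (302,225), with the blue-cap bottle at (306,203) and the red-cap one at (313,222). Purple lookalikes are at (319,258), (347,226) and (355,240). The wash bottle is at (243,193) and the dish at (271,282). In the side view the bay is at (265,280), and the gate is hidden behind the arm.

Only one thing could be taken for the gate: the blue tube rack at (385,290), which has no tab or amber window. I choose (325,318).

```bash
python3 - <<'E'
from h import *
a=np.load('scene.npy',allow_pickle=True).item();b=np.load('side.npy',allow_pickle=True).item()
c1=cv2.resize(a['color'][275:365,280:370],(400,400),interpolation=2);c2=cv2.resize(a['color'][180:270,255:345],(400,400),interpolation=2)
save('crop1.png',np.hstack([c1,c2]))
c3=cv2.resize(b['color'][235:325,215:315],(800,600)[:2],interpolation=2);save('crop2.png',c3)
P=pts(a);np.set_printoptions(precision=4,suppress=True)
hsv=cv2.cvtColor(a['color'],cv2.COLOR_RGB2HSV)
roi=np.zeros((480,640),bool);roi[275:365,290:362]=1
H,S,V=[hsv[...,i].astype(int) for i in range(3)]
gate=roi&(P[...,2]>.05)&(P[...,2]<.25)&(S>80)&(V>50)
Q=P[gate];print('gate n',len(Q),Q.min(0),Q.max(0))
def pl(Q):
    m=Q.mean(0);n=np.linalg.svd(Q-m)[2][2];return m,n
m,n=pl(Q)
k=abs((Q-m)@n)<.004;m,n=pl(Q[k]);print('plane',m,n,k.sum())
tab=roi&(P[...,2]>.155)&(P[...,2]<.25)&(V<60)
T=P[tab];print('tab',len(T),T.min(0),T.max(0),np.median(T,0))
tt=T[T[:,2]>T[:,2].max()-.006];print('tabtop',cv2.minAreaRect((tt[:,:2]*1000).astype('f4')))
G=P[roi&(P[...,2]>.05)&(P[...,2]<.25)]
print('gate all',cv2.minAreaRect((G[:,:2]*1000).astype('f4')))
st=roi&(abs(P[...,2]-.012)<.004)&(S<60);
lab=cv2.connectedComponentsWithStats(st.astype('u1'));i=1+lab[2][1:,4].argmax()
print('plate',cv2.minAreaRect((P[lab[1]==i][:,:2]*1000).astype('f4')))
# bay
for nm,f in(('scene',a),('side',b)):
    P=pts(f);roi=np.zeros((480,640),bool)
    if nm=='scene':roi[185:260,265:335]=1
    else: roi[235:325,218:312]=1
    for lo,hi in((.102,.118),(.128,.138),(.008,.016)):
        M=roi&(P[...,2]>lo)&(P[...,2]<hi);Q=P[M]
        print(nm,lo,len(Q),cv2.minAreaRect((Q[:,:2]*1000).astype('f4')) if len(Q) else '')
E
```

```text
gate n 823 [ 0.4443 -0.2409  0.0503] [ 0.4918 -0.0941  0.1555]
plane [ 0.4697 -0.1716  0.1015] [0.96   0.2793 0.0177] 806
tab 186 [ 0.4557 -0.1959  0.1552] [ 0.4801 -0.1425  0.1955] [ 0.4667 -0.1715  0.178 ]
tabtop ((467.8465881347656, -170.56854248046875), (7.943668842315674, 45.34131622314453), 17.814477920532227)
gate all ((466.4145812988281, -155.64833068847656), (19.476085662841797, 175.1349639892578), 16.55834197998047)
plate ((472.8250732421875, -177.1885986328125), (81.18678283691406, 191.9427490234375), 16.75872039794922)
scene 0.102 362 ((577.1273803710938, 249.62860107421875), (181.05148315429688, 156.93592834472656), 81.08348083496094)
scene 0.128 34 ((565.6468505859375, 316.1329345703125), (29.963119506835938, 145.26075744628906), 52.668235778808594)
scene 0.008 442 ((615.1112060546875, 329.6800842285156), (420.69195556640625, 232.03756713867188), 85.59025573730469)
side 0.102 365 ((568.6622924804688, 258.7811279296875), (180.9974822998047, 177.1466827392578), 81.12618255615234)
side 0.128 40 ((557.5924682617188, 325.9574890136719), (22.179332733154297, 131.3209228515625), 57.98594665527344)
side 0.008 1423 ((675.5263671875, 229.7123260498047), (246.87478637695312, 384.0685119628906), 70.33786010742188)
```

View pics/crop1.png

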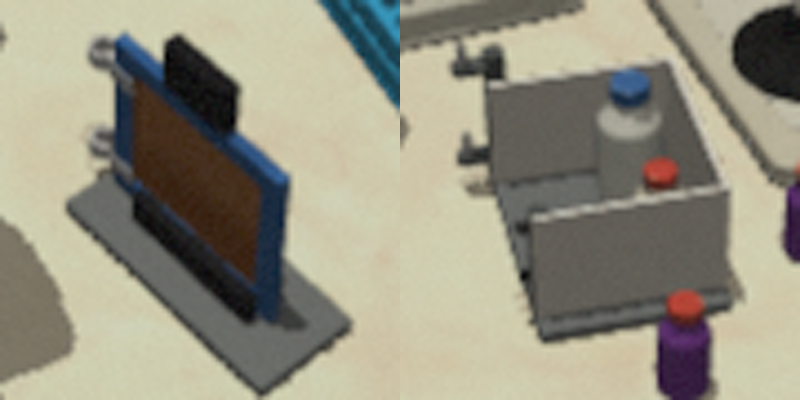

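View pics/crop2.png

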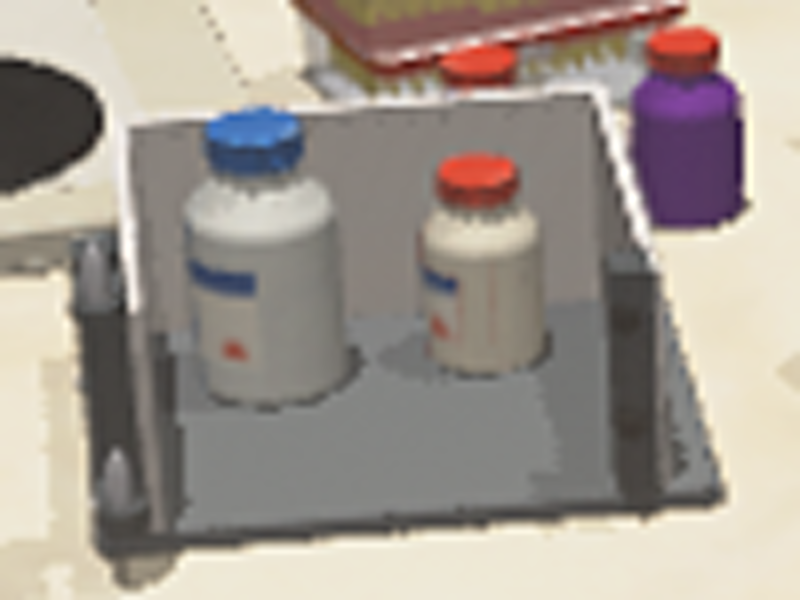

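The crops confirm the gate: blue frame, amber window, black tab and knuckles at its left end. The bay has dark brackets with pins at its left front corner. In the side view the upper pin is near (227,277) and the lower near (229,309).

```bash
python3 - <<'E'
from h import *
np.set_printoptions(precision=4,suppress=True)
a=np.load('scene.npy',allow_pickle=True).item();b=np.load('side.npy',allow_pickle=True).item()
for nm,f in(('scene',a),('side',b)):
    P=pts(f);roi=np.zeros((480,640),bool)
    if nm=='scene':roi[185:260,255:285]=1
    else: roi[235:325,218:240]=1
    M=roi&(P[...,2]>.125)&(P[...,2]<.16);v,u=np.nonzero(M)
    print(nm);print(np.c_[u,v,P[M]])
    # base, dark grey: rim near z .012, walls tops
    roi[:]=0
    if nm=='scene':roi[185:262,265:340]=1
    else: roi[235:325,218:312]=1
    S=cv2.cvtColor(f['color'],cv2.COLOR_RGB2HSV)
    M=roi&(f['color'].max(-1)<150)&(abs(P[...,2]-.012)<.004)
    l=cv2.connectedComponentsWithStats(cv2.morphologyEx(M.astype('u1'),cv2.MORPH_CLOSE,np.ones((3,3))));i=1+l[2][1:,4].argmax()
    Q=P[(l[1]==i)&M];print('base',len(Q),cv2.minAreaRect((Q[:,:2]*1000).astype('f4')))
    M=roi&(P[...,2]>.105)&(P[...,2]<.113)&(f['color'].min(-1)>150);Q=P[M];print('rim',len(Q),cv2.minAreaRect((Q[:,:2]*1000).astype('f4')))
E
```

```text
scene
[[268.     189.       0.5026   0.3536   0.1437]
 [269.     189.       0.5046   0.3489   0.1463]
 [277.     189.       0.5361   0.3575   0.1311]
 [268.     190.       0.5017   0.3516   0.1411]
 [269.     190.       0.5024   0.3429   0.1469]
 [274.     190.       0.5217   0.3475   0.138 ]
 [275.     190.       0.5267   0.3517   0.1336]
 [276.     190.       0.53     0.3509   0.1332]
 [277.     190.       0.5336   0.3511   0.132 ]
 [278.     190.       0.5367   0.3495   0.1322]
 [268.     191.       0.4983   0.3417   0.1447]
 [269.     191.       0.5048   0.351    0.1364]
 [274.     191.       0.5207   0.3452   0.1357]
 [275.     191.       0.5235   0.3431   0.1363]
 [276.     191.       0.5287   0.3478   0.1315]
 [277.     191.       0.5314   0.3452   0.1325]
 [278.     191.       0.5347   0.3443   0.1322]
 [268.     192.       0.4999   0.3474   0.1361]
 [269.     192.       0.503    0.3463   0.136 ]
 [271.     192.       0.5129   0.3547   0.1272]
 [272.     192.       0.5147   0.3492   0.1305]
 [274.     192.       0.5197   0.343    0.1333]
 [275.     192.       0.5236   0.344  
[... 3305 characters left out ...]

 [225.     277.       0.502    0.3567   0.1309]
 [226.     277.       0.4999   0.3546   0.1316]
 [227.     277.       0.4972   0.3526   0.1327]
 [228.     277.       0.4981   0.3501   0.1317]
 [225.     278.       0.5027   0.3568   0.1277]
 [226.     278.       0.4995   0.3549   0.1291]
 [227.     278.       0.4981   0.3527   0.1294]
 [228.     278.       0.5002   0.35     0.1277]
 [226.     279.       0.4987   0.3552   0.1268]
 [228.     279.       0.4993   0.3504   0.1255]]
base 1349 ((574.0957641601562, 249.46043395996094), (196.6730194091797, 164.5694122314453), 80.7164077758789)
rim 164 ((578.8526611328125, 249.3145751953125), (165.26573181152344, 153.6419677734375), 80.55857849121094)
```

```bash
cat >> h.py <<'E'
def plan(tgt,head,n,R=None,p=None,dec=3):
    """rows to a tool-down target: shift in start-of-row axes, then turn; head=deg of tool y in world"""
    s=env.read_state()
    R=np.array(s['eef_rot']);p=np.array(s['eef_pos'])
    h0=np.degrees(np.arctan2(R[1,1],R[0,1])); d=(head-h0+180)%360-180
    step=(np.array(tgt)-p)/n; out=[]
    for i in range(n):
        h=np.radians(h0+d*i/n); y=np.array([np.cos(h),np.sin(h),0]); z=np.array([0,0,-1.]); x=np.cross(y,z)
        out.append([round(float(v@step),dec) for v in(x,y,z)]+[round(-np.radians(d)/n,4)])
    print('h0',round(h0,2),'tilt',R[:,2].round(4),'p',p.round(4),'w',round(s['gripper_width'],4),'t',round(s['t'],2))
    for r in out: print(r)
E
python3 -c "
from h import *
plan([.470,-.169,.29],16.8,16)"
```

```text
h0 -76.95 tilt [-0.      0.0015 -1.    ] p [ 0.1299 -0.5597  0.2555] w 0.0855 t 0.1
[0.026, -0.019, -0.002, np.float64(-0.1023)]
[0.028, -0.016, -0.002, np.float64(-0.1023)]
[0.03, -0.013, -0.002, np.float64(-0.1023)]
[0.031, -0.01, -0.002, np.float64(-0.1023)]
[0.032, -0.007, -0.002, np.float64(-0.1023)]
[0.032, -0.004, -0.002, np.float64(-0.1023)]
[0.032, -0.0, -0.002, np.float64(-0.1023)]
[0.032, 0.003, -0.002, np.float64(-0.1023)]
[0.032, 0.006, -0.002, np.float64(-0.1023)]
[0.031, 0.009, -0.002, np.float64(-0.1023)]
[0.03, 0.012, -0.002, np.float64(-0.1023)]
[0.028, 0.015, -0.002, np.float64(-0.1023)]
[0.027, 0.018, -0.002, np.float64(-0.1023)]
[0.025, 0.021, -0.002, np.float64(-0.1023)]
[0.022, 0.023, -0.002, np.float64(-0.1023)]
[0.02, 0.026, -0.002, np.float64(-0.1023)]
```

Call:
servo_tool(
  rows=[
    {"dx": 0.026,"dy": -0.019,"dz": -0.002,"az": -0.102,"fingers": -1},
    {"dx": 0.028,"dy": -0.016,"dz": -0.002,"az": -0.102,"fingers": -1},
    {"dx": 0.03,"dy": -0.013,"dz": -0.002,"az": -0.102,"fingers": -1},
    {"dx": 0.031,"dy": -0.01,"dz": -0.002,"az": -0.102,"fingers": -1},
    {"dx": 0.032,"dy": -0.007,"dz": -0.002,"az": -0.102,"fingers": -1},
    {"dx": 0.032,"dy": -0.004,"dz": -0.002,"az": -0.102,"fingers": -1},
    {"dx": 0.032,"dy": 0,"dz": -0.002,"az": -0.102,"fingers": -1},
    {"dx": 0.032,"dy": 0.003,"dz": -0.002,"az": -0.102,"fingers": -1},
  ],
)

```text
$.rows[0]: bad value
```

Call:
servo_tool(
  rows=[
    {"dx": 0.032,"dy": 0.006,"dz": -0.002,"az": -0.102,"fingers": -1},
    {"dx": 0.031,"dy": 0.009,"dz": -0.002,"az": -0.102,"fingers": -1},
    {"dx": 0.03,"dy": 0.012,"dz": -0.002,"az": -0.102,"fingers": -1},
    {"dx": 0.028,"dy": 0.015,"dz": -0.002,"az": -0.102,"fingers": -1},
    {"dx": 0.027,"dy": 0.018,"dz": -0.002,"az": -0.102,"fingers": -1},
    {"dx": 0.025,"dy": 0.021,"dz": -0.002,"az": -0.102,"fingers": -1},
    {"dx": 0.022,"dy": 0.023,"dz": -0.002,"az": -0.102,"fingers": -1},
    {"dx": 0.02,"dy": 0.026,"dz": -0.002,"az": -0.102,"fingers": -1},
  ],
)

```text
$.rows[0]: bad value
```

Call:
servo_tool(
  rows=[
    {"fingers": -1},
    {"fingers": -1},
  ],
)

```text
$.rows[0]: bad value
```

```bash
python3 - <<'E'
from h import *
np.set_printoptions(precision=4,suppress=True)
f=grab('wrist');np.save('w1.npy',f,allow_pickle=True);save('w1.png',f['color'])
P=pts(f);print(-f['R'].T@f['t'],f['R'])
c=f['color'].astype(int);hsv=cv2.cvtColor(f['color'],cv2.COLOR_RGB2HSV)
near=(abs(P[...,0]-.47)<.12)&(abs(P[...,1]+.17)<.14)
T=near&(P[...,2]>.184)&(P[...,2]<.197)&(c.max(-1)<90);print('tab',T.sum(),np.median(P[T],0),cv2.minAreaRect((P[T][:,:2]*1000).astype('f4')))
B=near&(abs(P[...,2]-.152)<.006)&(hsv[...,1]>80);print('frame top',B.sum(),np.median(P[B],0) ,cv2.minAreaRect((P[B][:,:2]*1000).astype('f4')))
plan([.470,-.169,.29],16.8,1)
E
```

```text
[ 0.2045 -0.5429  0.3729] [[ 0.2262 -0.9741 -0.0004]
 [-0.9292 -0.216   0.2998]
 [-0.2921 -0.0674 -0.954 ]]
tab 0 [nan nan nan] ((0.0, 0.0), (0.0, 0.0), 0.0)
frame top 0 [nan nan nan] ((0.0, 0.0), (0.0, 0.0), 0.0)
h0 -76.95 tilt [-0.      0.0014 -1.    ] p [ 0.1299 -0.5597  0.2556] w 0.0855 t 0.15
[0.42, -0.304, -0.034, np.float64(-1.6362)]
  return _methods._mean(a, axis=axis, dtype=dtype,
  ret = um.true_divide(
```

View pics/w1.png

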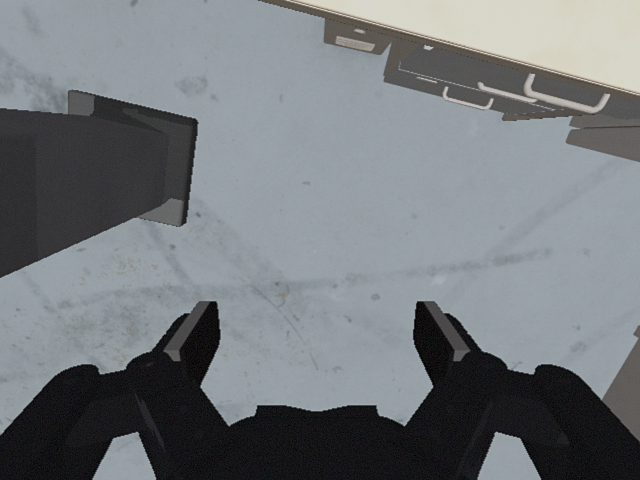

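The moves were refused (all keys seem to be required), so the wrist picture still shows the floor and the open fingers at (200,330) and (430,330). I'll resend the rows with every key.

Call:
servo_tool(
  rows=[
    {"ax": 0,"ay": 0,"dx": 0.026,"dy": -0.019,"dz": -0.002,"az": -0.102,"fingers": -1},
    {"ax": 0,"ay": 0,"dx": 0.028,"dy": -0.016,"dz": -0.002,"az": -0.102,"fingers": -1},
    {"ax": 0,"ay": 0,"dx": 0.03,"dy": -0.013,"dz": -0.002,"az": -0.102,"fingers": -1},
    {"ax": 0,"ay": 0,"dx": 0.031,"dy": -0.01,"dz": -0.002,"az": -0.102,"fingers": -1},
    {"ax": 0,"ay": 0,"dx": 0.032,"dy": -0.007,"dz": -0.002,"az": -0.102,"fingers": -1},
    {"ax": 0,"ay": 0,"dx": 0.032,"dy": -0.004,"dz": -0.002,"az": -0.102,"fingers": -1},
    {"ax": 0,"ay": 0,"dx": 0.032,"dy": 0,"dz": -0.002,"az": -0.102,"fingers": -1},
    {"ax": 0,"ay": 0,"dx": 0.032,"dy": 0.003,"dz": -0.002,"az": -0.102,"fingers": -1},
  ],
)

```text
t: 0.82
eef_pos: [0.3015, -0.3643, 0.2722]
eef_rot: [[0.499, 0.867, -0.0], [0.867, -0.499, 0.0], [0.0, -0.0, -1.0]]
ft_force: [1.2, -0.1, 0.4]
gripper_width: 0.0852
grip_force: 0.0
```

Call:
servo_tool(
  rows=[
    {"ax": 0,"ay": 0,"dx": 0.032,"dy": 0.006,"dz": -0.002,"az": -0.102,"fingers": -1},
    {"ax": 0,"ay": 0,"dx": 0.031,"dy": 0.009,"dz": -0.002,"az": -0.102,"fingers": -1},
    {"ax": 0,"ay": 0,"dx": 0.03,"dy": 0.012,"dz": -0.002,"az": -0.102,"fingers": -1},
    {"ax": 0,"ay": 0,"dx": 0.028,"dy": 0.015,"dz": -0.002,"az": -0.102,"fingers": -1},
    {"ax": 0,"ay": 0,"dx": 0.027,"dy": 0.018,"dz": -0.002,"az": -0.102,"fingers": -1},
    {"ax": 0,"ay": 0,"dx": 0.025,"dy": 0.021,"dz": -0.002,"az": -0.102,"fingers": -1},
    {"ax": 0,"ay": 0,"dx": 0.022,"dy": 0.023,"dz": -0.002,"az": -0.102,"fingers": -1},
    {"ax": 0,"ay": 0,"dx": 0.02,"dy": 0.026,"dz": -0.002,"az": -0.102,"fingers": -1},
  ],
)

```text
t: 1.48
eef_pos: [0.4708, -0.1688, 0.2883]
eef_rot: [[-0.29, 0.957, -0.0], [0.957, 0.29, -0.0], [0.0, -0.0, -1.0]]
ft_force: [0.3, -1.4, -0.1]
gripper_width: 0.0854
grip_force: 0.0
```

Call:
servo_tool(
  rows=[
    {"ax": 0,"ay": 0,"az": 0,"dx": 0,"dy": 0,"dz": 0,"fingers": -1},
    {"ax": 0,"ay": 0,"az": 0,"dx": 0,"dy": 0,"dz": 0,"fingers": -1},
  ],
)

```text
t: 1.65
eef_pos: [0.4707, -0.1688, 0.2881]
eef_rot: [[-0.288, 0.958, -0.0], [0.958, 0.288, 0.0], [0.0, -0.0, -1.0]]
ft_force: [-0.5, 0.5, -0.8]
gripper_width: 0.0854
grip_force: 0.0
```

```bash
python3 - <<'E'
from h import *
np.set_printoptions(precision=4,suppress=True)
f=grab('wrist');np.save('w1.npy',f,allow_pickle=True);save('w2.png',f['color'])
P=pts(f);print(-f['R'].T@f['t'])
c=f['color'].astype(int);hsv=cv2.cvtColor(f['color'],cv2.COLOR_RGB2HSV)
near=(abs(P[...,0]-.47)<.12)&(abs(P[...,1]+.17)<.14)
T=near&(P[...,2]>.184)&(P[...,2]<.197)&(c.max(-1)<90);print('tab',T.sum(),np.median(P[T],0),cv2.minAreaRect((P[T][:,:2]*1000).astype('f4')))
B=near&(abs(P[...,2]-.152)<.006)&(hsv[...,1]>80);print('frame top',B.sum(),np.median(P[B],0) ,cv2.minAreaRect((P[B][:,:2]*1000).astype('f4')))
plan([.470,-.169,.29],16.8,1)
E
```

```text
[ 0.4485 -0.0957  0.4055]
tab 1567 [ 0.4698 -0.1628  0.1896] ((470.4300231933594, -164.75311279296875), (13.7756986618042, 55.43325424194336), 16.331087112426758)
frame top 1146 [ 0.4587 -0.1256  0.1518] ((470.89129638671875, -164.85086059570312), (12.060768127441406, 148.1806640625), 17.34015655517578)
h0 16.6 tilt [-0.0009  0.     -1.    ] p [ 0.4701 -0.1698  0.2879] w 0.0853 t 1.7
[0.001, 0.0, -0.002, np.float64(-0.0034)]
```

View pics/w2.png

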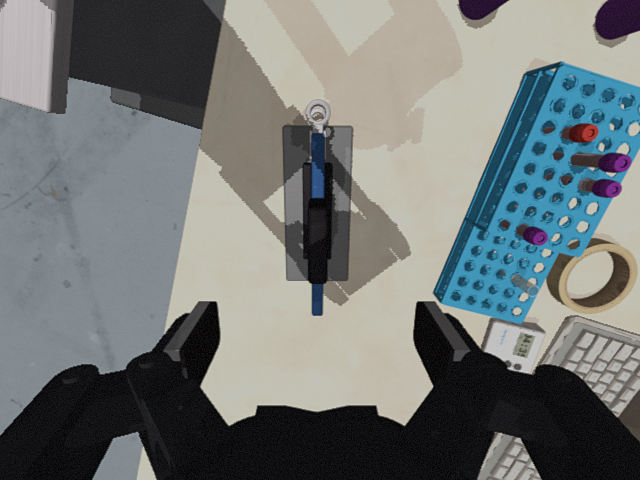

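The wrist view shows the gate lying along the image's vertical axis between the fingers: tab at about (318,240), knuckle ring at (318,112). The measured tab, 13.8 x 55.4 mm at z 0.190, matches its description, so I'll descend and grip.

Call:
servo_tool(
  force=60,
  rows=[
    {"ax": 0,"ay": 0,"az": 0,"dx": 0.004,"dy": 0.001,"dz": 0.02,"fingers": -1},
    {"ax": 0,"ay": 0,"az": 0,"dx": 0,"dy": 0,"dz": 0.03,"fingers": -1},
    {"ax": 0,"ay": 0,"az": 0,"dx": 0,"dy": 0,"dz": 0.03,"fingers": -1},
    {"ax": 0,"ay": 0,"az": 0,"dx": 0,"dy": 0,"dz": 0.02,"fingers": -1},
    {"ax": 0,"ay": 0,"az": 0,"dx": 0,"dy": 0,"dz": 0.01,"fingers": -1},
    {"ax": 0,"ay": 0,"az": 0,"dx": 0,"dy": 0,"dz": 0,"fingers": 0},
    {"ax": 0,"ay": 0,"az": 0,"dx": 0,"dy": 0,"dz": 0,"fingers": 1},
    {"ax": 0,"ay": 0,"az": 0,"dx": 0,"dy": 0,"dz": 0,"fingers": 1},
  ],
)

```text
t: 2.37
eef_pos: [0.4706, -0.1672, 0.1799]
eef_rot: [[-0.284, 0.959, 0.002], [0.959, 0.284, -0.001], [-0.002, 0.002, -1.0]]
ft_force: [1.1, 0.2, -0.3]
gripper_width: 0.0515
grip_force: 0.0
```

Call:
servo_tool(
  rows=[
    {"ax": 0,"ay": 0,"az": 0,"dx": 0,"dy": 0,"dz": 0,"fingers": 1},
    {"ax": 0,"ay": 0,"az": 0,"dx": 0,"dy": 0,"dz": 0,"fingers": 1},
    {"ax": 0,"ay": 0,"az": 0,"dx": 0,"dy": 0,"dz": 0,"fingers": 1},
    {"ax": 0,"ay": 0,"az": 0,"dx": 0,"dy": 0,"dz": 0,"fingers": 1},
  ],
)

```text
t: 2.7
eef_pos: [0.4707, -0.1667, 0.1795]
eef_rot: [[-0.285, 0.959, 0.002], [0.959, 0.285, -0.002], [-0.002, 0.002, -1.0]]
ft_force: [-0.1, 0.1, 5.0]
gripper_width: 0.0132
grip_force: 59.3
```

The gate is gripped (width 13 mm, 59 N). Now I'll lift it straight up, then check the obstacles along the way.

Call:
servo_tool(
  rows=[
    {"ax": 0,"ay": 0,"az": 0,"dx": 0,"dy": 0,"dz": -0.01,"fingers": 1},
    {"ax": 0,"ay": 0,"az": 0,"dx": 0,"dy": 0,"dz": -0.02,"fingers": 1},
    {"ax": 0,"ay": 0,"az": 0,"dx": 0,"dy": 0,"dz": -0.02,"fingers": 1},
    {"ax": 0,"ay": 0,"az": 0,"dx": 0,"dy": 0,"dz": -0.025,"fingers": 1},
    {"ax": 0,"ay": 0,"az": 0,"dx": 0,"dy": 0,"dz": -0.025,"fingers": 1},
    {"ax": 0,"ay": 0,"az": 0,"dx": 0,"dy": 0,"dz": -0.02,"fingers": 1},
    {"ax": 0,"ay": 0,"az": 0,"dx": 0,"dy": 0,"dz": -0.02,"fingers": 1},
  ],
)

```text
t: 3.28
eef_pos: [0.4696, -0.1658, 0.3197]
eef_rot: [[-0.285, 0.958, -0.0], [0.958, 0.285, 0.0], [0.0, -0.0, -1.0]]
ft_force: [0.8, -0.8, -2.4]
gripper_width: 0.0129
grip_force: 59.2
```

```bash
python3 - <<'E'
from h import *
np.set_printoptions(precision=3,suppress=True)
b=np.load('side.npy',allow_pickle=True).item();P=pts(b)
for n,(u0,u1,v0,v1,zl,zh) in dict(wash=(160,206,280,355,.02,.2),dish=(335,365,312,332,.01,.02),purple=(316,335,262,295,.03,.1),blue=(238,260,250,295,.03,.13),red=(266,284,258,292,.03,.1)).items():
    Q=P[v0:v1,u0:u1].reshape(-1,3);Q=Q[(Q[:,2]>zl)&(Q[:,2]<zh)&(Q[:,0]<.75)];print(n,np.percentile(Q,[2,50,98],axis=0).ravel())
# bay: front edge and yaw from side, upper/lower pin
f=grab('wrist');P=pts(f);np.save('w3.npy',f,allow_pickle=True)
# gate in hand: frame top in front of tool
s=env.read_state();R=np.array(s['eef_rot']);p=np.array(s['eef_pos']);L=(P-p)@R
hsv=cv2.cvtColor(f['color'],cv2.COLOR_RGB2HSV)
B=(abs(L[...,1])<.02)&(L[...,2]<.045)&(L[...,2]>.01)&(hsv[...,1]>80)&(hsv[...,0]>90)&(L[...,0]>-.02)&(L[...,0]<.12)
Q=L[B];print('frame top tool',B.sum(),np.median(Q,0),'slope',np.polyfit(Q[:,0],Q[:,1],1),np.polyfit(Q[:,0],Q[:,2],1),Q[:,0].max())
K=(L[...,0]>.07)&(L[...,0]<.12)&(abs(L[...,1])<.03)&(L[...,2]<.19)&(hsv[...,1]<80)
print('knuckle',K.sum(),np.median(L[K],0),L[K].min(0),L[K].max(0))
plan(p,16.5,1)
E
```

```text
wash [0.399 0.434 0.022 0.418 0.467 0.095 0.443 0.505 0.174]
dish [0.373 0.051 0.01  0.397 0.078 0.013 0.425 0.104 0.018]
purple [0.543 0.063 0.031 0.555 0.086 0.057 0.576 0.102 0.085]
blue [0.584 0.241 0.033 0.598 0.282 0.082 0.656 0.306 0.126]
red [0.582 0.178 0.032 0.596 0.212 0.064 0.646 0.229 0.096]
frame top tool 2619 [ 0.053 -0.002  0.032] slope [-0.016 -0.001] [0.113 0.025] 0.07750383791267564
knuckle 2642 [ 0.081 -0.001  0.054] [ 0.07  -0.011 -0.113] [0.103 0.008 0.155]
h0 16.58 tilt [ 0.005 -0.003 -1.   ] p [ 0.471 -0.167  0.324] w 0.0134 t 3.33
[0.0, 0.0, 0.0, np.float64(0.0014)]
```

```bash
cat >> h.py <<'E'
def inhand(f=None):
    f=f or grab('wrist');P=pts(f);s=env.read_state();R=np.array(s['eef_rot']);p=np.array(s['eef_pos']);L=(P-p)@R
    hsv=cv2.cvtColor(f['color'],cv2.COLOR_RGB2HSV)
    B=(abs(L[...,1])<.012)&(L[...,2]<.05)&(L[...,2]>.01)&(hsv[...,1]>80)&(hsv[...,0]>90)&(L[...,0]>.025)&(L[...,0]<.085)
    for a in np.arange(.03,.08,.006):
        q=L[B&(abs(L[...,0]-a)<.003)]
        if len(q)>5: print('x%.3f'%a,len(q),'y',np.percentile(q[:,1],[3,50,97]).round(4),'z',np.percentile(q[:,2],[5,50,95]).round(4))
    K=(L[...,0]>.06)&(L[...,0]<.12)&(abs(L[...,1])<.03)&(L[...,2]>.03)&(L[...,2]<.08)&(hsv[...,1]<80)
    q=L[K]; 
    if len(q): print('ring',len(q),'z',np.percentile(q[:,2],[2,10,50]),cv2.minAreaRect((q[q[:,2]<np.percentile(q[:,2],5)+.004][:,:2]*1000).astype('f4')))
    return f
E
python3 - <<'E'
from h import *
f=inhand()
save('w3.png',f['color'][60:360,170:470],2)
s=env.read_state();print(s['eef_pos'],s['eef_rot'][:,2])
E
```

```text
x0.030 313 y [-0.0055  0.      0.0047] z [0.0115 0.0251 0.0271]
x0.036 280 y [-0.0049  0.      0.0046] z [0.0246 0.0257 0.0272]
x0.042 285 y [-0.0049 -0.0004  0.0045] z [0.0248 0.0257 0.027 ]
x0.048 299 y [-0.0048  0.      0.0044] z [0.0245 0.0256 0.027 ]
x0.054 306 y [-0.0048 -0.0002  0.0044] z [0.0245 0.0256 0.0268]
x0.060 310 y [-0.0047  0.      0.0043] z [0.0247 0.0257 0.0267]
x0.066 335 y [-0.0047 -0.0004  0.0042] z [0.0245 0.0257 0.0269]
x0.072 343 y [-0.005  -0.0004  0.0042] z [0.0246 0.0257 0.0269]
x0.078 52 y [-0.0042 -0.0004  0.0033] z [0.0254 0.0264 0.0276]
ring 1352 z [0.04730479 0.04774919 0.04883683] ((80.77104187011719, -0.1588115692138672), (19.25907325744629, 40.73063278198242), 89.85131072998047)
[ 0.47119018 -0.16676984  0.32207464] [ 0.00530317 -0.00336295 -0.99998028]
```

View pics/w3.png

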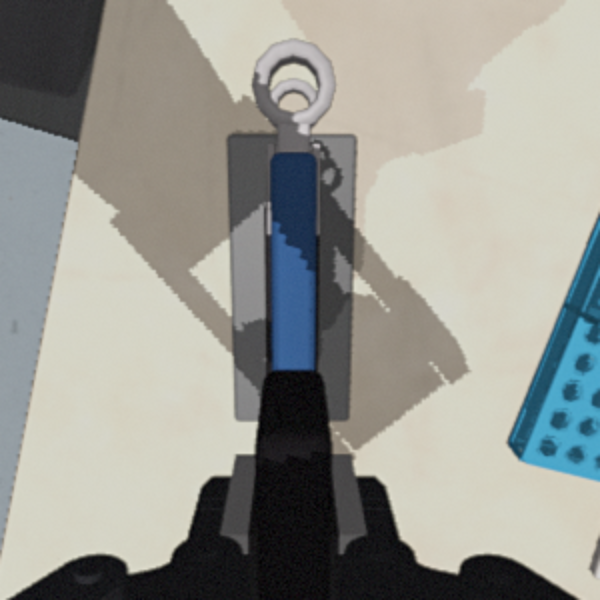

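The crop shows the gate hanging level: blue frame top from (293,155) to (293,370), both rings stacked at (293,85), tab between the pads. Next it goes to a standoff in front of the pins.

```bash
python3 -c "
from h import *
plan([.409,.275,.32],-9.5,15)"
```

```text
h0 16.57 tilt [ 0.0053 -0.0034 -1.    ] p [ 0.4712 -0.1668  0.3221] w 0.013 t 3.38
[0.029, 0.004, 0.0, np.float64(0.0303)]
[0.03, 0.004, 0.0, np.float64(0.0303)]
[0.03, 0.003, 0.0, np.float64(0.0303)]
[0.03, 0.002, 0.0, np.float64(0.0303)]
[0.03, 0.001, 0.0, np.float64(0.0303)]
[0.03, -0.0, 0.0, np.float64(0.0303)]
[0.03, -0.001, 0.0, np.float64(0.0303)]
[0.03, -0.002, 0.0, np.float64(0.0303)]
[0.03, -0.003, 0.0, np.float64(0.0303)]
[0.03, -0.004, 0.0, np.float64(0.0303)]
[0.029, -0.005, 0.0, np.float64(0.0303)]
[0.029, -0.005, 0.0, np.float64(0.0303)]
[0.029, -0.006, 0.0, np.float64(0.0303)]
[0.029, -0.007, 0.0, np.float64(0.0303)]
[0.029, -0.008, 0.0, np.float64(0.0303)]
```

Call:
servo_tool(
  rows=[
    {"ax": 0,"ay": 0,"az": 0.03,"dx": 0.029,"dy": 0.004,"dz": 0,"fingers": 1},
    {"ax": 0,"ay": 0,"az": 0.03,"dx": 0.03,"dy": 0.004,"dz": 0,"fingers": 1},
    {"ax": 0,"ay": 0,"az": 0.03,"dx": 0.03,"dy": 0.003,"dz": 0,"fingers": 1},
    {"ax": 0,"ay": 0,"az": 0.03,"dx": 0.03,"dy": 0.002,"dz": 0,"fingers": 1},
    {"ax": 0,"ay": 0,"az": 0.03,"dx": 0.03,"dy": 0.001,"dz": 0,"fingers": 1},
    {"ax": 0,"ay": 0,"az": 0.03,"dx": 0.03,"dy": 0,"dz": 0,"fingers": 1},
    {"ax": 0,"ay": 0,"az": 0.03,"dx": 0.03,"dy": -0.001,"dz": 0,"fingers": 1},
    {"ax": 0,"ay": 0,"az": 0.03,"dx": 0.03,"dy": -0.002,"dz": 0,"fingers": 1},
  ],
)

```text
t: 4.05
eef_pos: [0.4357, 0.0729, 0.3166]
eef_rot: [[-0.047, 0.999, -0.003], [0.999, 0.047, 0.0], [0.0, -0.003, -1.0]]
ft_force: [-0.0, -0.2, -3.1]
gripper_width: 0.0133
grip_force: 59.2
```

Call:
servo_tool(
  rows=[
    {"ax": 0,"ay": 0,"az": 0.03,"dx": 0.03,"dy": -0.003,"dz": 0,"fingers": 1},
    {"ax": 0,"ay": 0,"az": 0.03,"dx": 0.03,"dy": -0.004,"dz": 0,"fingers": 1},
    {"ax": 0,"ay": 0,"az": 0.03,"dx": 0.029,"dy": -0.005,"dz": 0,"fingers": 1},
    {"ax": 0,"ay": 0,"az": 0.03,"dx": 0.029,"dy": -0.005,"dz": 0,"fingers": 1},
    {"ax": 0,"ay": 0,"az": 0.03,"dx": 0.029,"dy": -0.006,"dz": 0,"fingers": 1},
    {"ax": 0,"ay": 0,"az": 0.03,"dx": 0.025,"dy": -0.007,"dz": 0,"fingers": 1},
    {"ax": 0,"ay": 0,"az": 0.03,"dx": 0.02,"dy": -0.008,"dz": 0,"fingers": 1},
    {"ax": 0,"ay": 0,"az": 0,"dx": 0.013,"dy": 0,"dz": 0,"fingers": 1},
  ],
)

```text
t: 4.72
eef_pos: [0.4057, 0.2799, 0.3165]
eef_rot: [[0.159, 0.987, -0.004], [0.987, -0.159, -0.0], [-0.001, -0.003, -1.0]]
ft_force: [0.4, 0.1, -2.4]
gripper_width: 0.0131
grip_force: 59.2
```

Call:
servo_tool(
  rows=[
    {"ax": 0,"ay": 0,"az": 0,"dx": 0,"dy": 0,"dz": 0,"fingers": 1},
    {"ax": 0,"ay": 0,"az": 0,"dx": 0,"dy": 0,"dz": 0,"fingers": 1},
    {"ax": 0,"ay": 0,"az": 0,"dx": 0,"dy": 0,"dz": 0,"fingers": 1},
  ],
)

```text
t: 4.97
eef_pos: [0.4079, 0.2772, 0.3175]
eef_rot: [[0.16, 0.987, -0.001], [0.987, -0.16, -0.001], [-0.001, -0.001, -1.0]]
ft_force: [-0.0, -1.3, -3.0]
gripper_width: 0.0131
grip_force: 59.2
```

```bash
python3 - <<'E'
from h import *
np.set_printoptions(precision=4,suppress=True)
f=inhand();np.save('w4.npy',f,allow_pickle=True);save('w4.png',f['color'])
P=pts(f)
plan([.409,.275,.32],-9.5,1)
near=(abs(P[...,0]-.503)<.025)&(abs(P[...,1]-.351)<.025)
M=near&(P[...,2]>.136)&(P[...,2]<.155);v,u=np.nonzero(M)
print('pin',M.sum());q=P[M]
if len(q): print(np.percentile(q,[5,50,95],axis=0),u.min(),u.max(),v.min(),v.max())
roi=(P[...,0]>.45)&(P[...,0]<.72)&(P[...,1]>.12)&(P[...,1]<.4)
R=P[roi&(abs(P[...,2]-.11)<.004)&(f['color'].min(-1)>110)];print('rim',len(R),cv2.minAreaRect((R[:,:2]*1000).astype('f4')))
R=P[roi&(abs(P[...,2]-.012)<.003)];print('base',len(R),cv2.minAreaRect((R[:,:2]*1000).astype('f4')))
E
```

```text
x0.030 316 y [-0.0056  0.0001  0.0051] z [0.0122 0.0275 0.029 ]
x0.036 267 y [-0.0049 -0.0003  0.0042] z [0.0272 0.0282 0.0294]
x0.042 274 y [-0.0047 -0.0003  0.0041] z [0.0271 0.0282 0.0292]
x0.048 279 y [-0.0048 -0.0003  0.0041] z [0.0272 0.0282 0.0294]
x0.054 291 y [-0.0047 -0.0003  0.004 ] z [0.0271 0.0282 0.0295]
x0.060 306 y [-0.0047 -0.0001  0.0044] z [0.0273 0.0283 0.0293]
x0.066 328 y [-0.0046  0.0001  0.0043] z [0.0273 0.0283 0.0294]
x0.072 327 y [-0.0045 -0.0003  0.0043] z [0.0271 0.0283 0.0295]
x0.078 36 y [-0.0037 -0.0004  0.003 ] z [0.0278 0.029  0.0307]
ring 1385 z [0.0312 0.0505 0.0516] ((80.54049682617188, -0.06784629821777344), (19.375091552734375, 40.22570037841797), 89.75936889648438)
h0 -9.26 tilt [-0.0009 -0.0009 -1.    ] p [0.408  0.277  0.3177] w 0.0134 t 5.02
[-0.002, 0.001, -0.002, np.float64(0.0041)]
pin 96
[[0.4993 0.3495 0.1372]
 [0.5017 0.3529 0.1425]
 [0.5052 0.3561 0.1469]] 409 420 113 123
rim 2699 ((578.8380126953125, 248.79129028320312), (166.1490936279297, 150.81370544433594), 80.22489929199219)
base 11227 ((619.2590942382812, 241.59942626953125), (200.2135009765625, 232.49964904785156), 80.63936614990234)
```

View pics/w4.png

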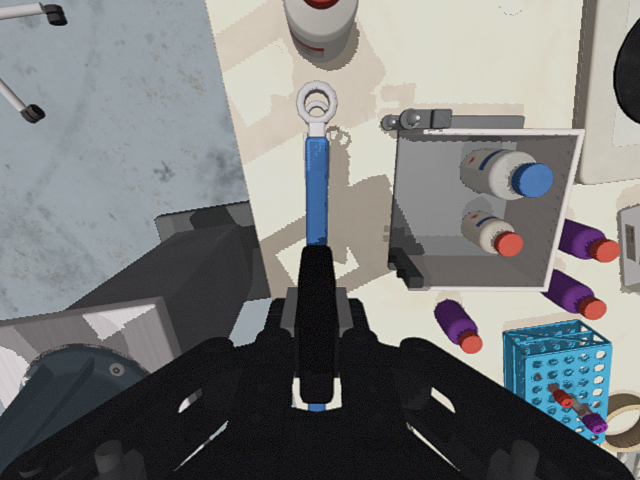

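The wrist picture shows the upper pin at (414,118), the lower pin at (390,122) and the gate's rings at (317,100). The bay and the bottles, with caps at (532,180) and (508,244), stand clear. I'll lower, move most of the way in, and look again.

Call:
servo_tool(
  force=90,
  rows=[
    {"ax": 0,"ay": 0,"az": 0,"dx": 0,"dy": 0,"dz": 0.015,"fingers": 1},
    {"ax": 0,"ay": 0,"az": 0,"dx": 0,"dy": 0,"dz": 0.025,"fingers": 1},
    {"ax": 0,"ay": 0,"az": 0,"dx": 0,"dy": 0,"dz": 0.025,"fingers": 1},
    {"ax": 0,"ay": 0,"az": 0,"dx": 0,"dy": 0.01,"dz": 0.015,"fingers": 1},
    {"ax": 0,"ay": 0,"az": 0,"dx": -0.001,"dy": 0.018,"dz": 0.008,"fingers": 1},
    {"ax": 0,"ay": 0,"az": 0.004,"dx": 0,"dy": 0.015,"dz": 0,"fingers": 1},
    {"ax": 0,"ay": 0,"az": 0,"dx": 0,"dy": 0.008,"dz": 0,"fingers": 1},
    {"ax": 0,"ay": 0,"az": 0,"dx": 0,"dy": 0,"dz": 0,"fingers": 1},
  ],
)

```text
t: 5.68
eef_pos: [0.4599, 0.2676, 0.2305]
eef_rot: [[0.167, 0.986, 0.001], [0.986, -0.167, -0.0], [0.0, 0.001, -1.0]]
ft_force: [0.3, 0.0, -2.8]
gripper_width: 0.0129
grip_force: 90.1
```

Call:
servo_tool(
  rows=[
    {"ax": 0,"ay": 0,"az": 0,"dx": 0,"dy": 0,"dz": 0,"fingers": 1},
    {"ax": 0,"ay": 0,"az": 0,"dx": 0,"dy": 0,"dz": 0,"fingers": 1},
    {"ax": 0,"ay": 0,"az": 0,"dx": 0,"dy": 0,"dz": 0,"fingers": 1},
  ],
)

```text
t: 5.93
eef_pos: [0.4575, 0.2689, 0.2306]
eef_rot: [[0.164, 0.986, 0.0], [0.986, -0.164, 0.0], [0.0, 0.0, -1.0]]
ft_force: [0.1, -0.2, -2.2]
gripper_width: 0.0129
grip_force: 90.1
```

```bash
python3 - <<'E'
from h import *
np.set_printoptions(precision=4,suppress=True)
f=inhand();np.save('w5.npy',f,allow_pickle=True);save('w5.png',f['color'][20:320,230:530],2)
P=pts(f);s=env.read_state();R=np.array(s['eef_rot']);p=np.array(s['eef_pos']);L=(P-p)@R
print(p,s['gripper_width'],R[:,2])
print('expected ring->pin in tool',(np.array([.5025,.3525,.147])-p)@R)
near=(abs(P[...,0]-.503)<.012)&(abs(P[...,1]-.352)<.012)
for lo,hi in((.134,.140),(.140,.144),(.144,.152)):
    M=near&(P[...,2]>lo)&(P[...,2]<hi);v,u=np.nonzero(M)
    if M.sum(): print(lo,M.sum(),'world',np.percentile(P[M],[5,50,95],axis=0).ravel(),'tool',np.percentile(L[M],[5,50,95],axis=0)[:,:2].ravel(),u.mean(),v.mean())
E
```

```text
x0.030 328 y [-0.0053 -0.0001  0.0052] z [0.0119 0.0275 0.0291]
x0.036 275 y [-0.0047 -0.0001  0.0044] z [0.0271 0.0281 0.0293]
x0.042 264 y [-0.0042 -0.0001  0.0043] z [0.0269 0.0281 0.0291]
x0.048 286 y [-0.0046 -0.0001  0.0042] z [0.0272 0.0281 0.0295]
x0.054 291 y [-0.0045 -0.0001  0.0042] z [0.0271 0.0282 0.0293]
x0.060 310 y [-0.0044  0.0003  0.0046] z [0.0272 0.0282 0.0292]
x0.066 309 y [-0.0044  0.0003  0.0045] z [0.027  0.0282 0.0293]
x0.072 327 y [-0.0043 -0.0001  0.0045] z [0.0272 0.0283 0.0294]
x0.078 36 y [-0.0035 -0.0001  0.0032] z [0.0284 0.029  0.0301]
ring 1378 z [0.0411 0.0504 0.0515] ((80.41307067871094, 0.08124065399169922), (40.48580551147461, 19.34504508972168), 0.0035716472193598747)
[0.4575 0.269  0.2307] 0.01286572594756946 [ 0.0003  0.0002 -1.    ]
expected ring->pin in tool [0.0897 0.0307 0.0837]
0.134 30 world [0.4989 0.3489 0.1353 0.4999 0.3522 0.1391 0.5056 0.3564 0.1399] tool [0.0863 0.027  0.089  0.0279 0.0937 0.0334] 365.6 111.7
0.14 91 world [0.4994 0.3495 0.1402 0.5016 0.3526 0.1421 0.5062 0.3563 0.1439] tool [0.0868 0.0275 0.0895 0.0298 0.0935 0.0343] 369.02197802197804 110.26373626373626
0.144 67 world [0.5009 0.3509 0.1441 0.5027 0.3528 0.146  0.5051 0.3552 0.1474] tool [0.0882 0.029  0.0902 0.0307 0.0925 0.0331] 370.97014925373134 109.3731343283582
```

View pics/w5.png

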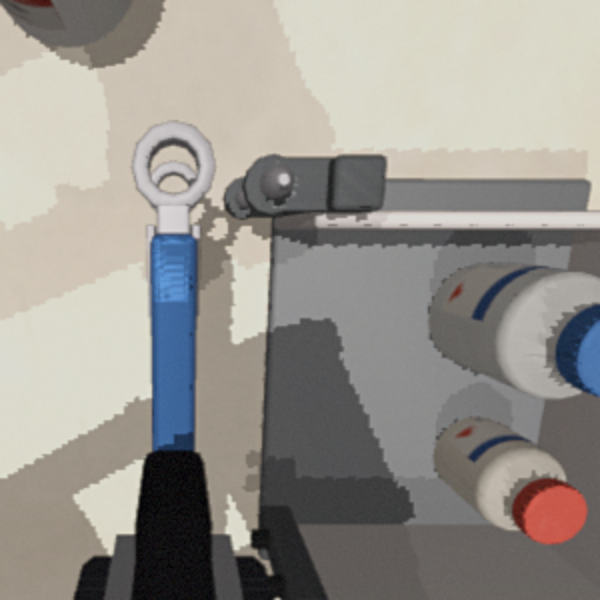

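The close view shows the ring at crop (174,165) and the upper pin at crop (280,180), level with each other along the bay's front. The remaining offset is about 31 mm in tool y and about 0 in tool x.

Call:
servo_tool(
  rows=[
    {"ax": 0,"ay": 0,"az": 0,"dx": 0,"dy": 0.01,"dz": 0,"fingers": 1},
    {"ax": 0,"ay": 0,"az": 0,"dx": -0.0005,"dy": 0.01,"dz": 0,"fingers": 1},
    {"ax": 0,"ay": 0,"az": 0,"dx": 0,"dy": 0.007,"dz": 0,"fingers": 1},
    {"ax": 0,"ay": 0,"az": 0,"dx": 0,"dy": 0.004,"dz": 0,"fingers": 1},
    {"ax": 0,"ay": 0,"az": 0,"dx": 0,"dy": 0,"dz": 0.007,"fingers": 1},
    {"ax": 0,"ay": 0,"az": 0,"dx": 0,"dy": 0,"dz": 0.007,"fingers": 1},
    {"ax": 0,"ay": 0,"az": 0,"dx": 0,"dy": 0,"dz": 0,"fingers": 1},
    {"ax": 0,"ay": 0,"az": 0,"dx": 0,"dy": 0,"dz": 0,"fingers": 1},
  ],
)

```text
t: 6.65
eef_pos: [0.4876, 0.2631, 0.215]
eef_rot: [[0.164, 0.986, -0.002], [0.986, -0.164, -0.001], [-0.001, -0.002, -1.0]]
ft_force: [-0.4, 0.4, -3.0]
gripper_width: 0.0129
grip_force: 89.9
```

```bash
python3 - <<'E'
from h import *
np.set_printoptions(precision=4,suppress=True)
f=inhand();np.save('w6.npy',f,allow_pickle=True);save('w6.png',f['color'][40:200,230:430],4)
P=pts(f);s=env.read_state();R=np.array(s['eef_rot']);p=np.array(s['eef_pos'])
print(p,R[:,2],R[:,1],'pin in tool',(np.array([.5028,.3528,.147])-p)@R,s['ft_force'])
E
```

```text
x0.030 350 y [-0.0054 -0.0005  0.0044] z [0.0123 0.028  0.0295]
x0.036 270 y [-0.005  -0.0005  0.004 ] z [0.0275 0.0286 0.0298]
x0.042 265 y [-0.0045 -0.0005  0.004 ] z [0.0275 0.0287 0.0298]
x0.048 278 y [-0.0049 -0.0005  0.0039] z [0.0277 0.0287 0.0298]
x0.054 293 y [-0.0048 -0.0005  0.0039] z [0.0277 0.0288 0.0299]
x0.060 307 y [-0.0048 -0.0005  0.0043] z [0.0277 0.0288 0.03  ]
x0.066 328 y [-0.0047 -0.0005  0.0042] z [0.0278 0.0289 0.03  ]
x0.072 325 y [-0.0047 -0.0005  0.0041] z [0.0279 0.029  0.03  ]
x0.078 17 y [-0.0037 -0.0005  0.0027] z [0.0288 0.0298 0.0309]
ring 1600 z [0.0311 0.051  0.0522] ((80.32121276855469, -0.46703529357910156), (40.25933074951172, 19.39809799194336), 1.0203742980957031)
[0.488  0.2632 0.2157] [-0.0012 -0.0003 -1.    ] [ 0.9864 -0.1641 -0.0011] pin in tool [ 0.0908 -0.      0.0686] [ 1.3308  0.3519 -2.4481]
```

View pics/w6.png

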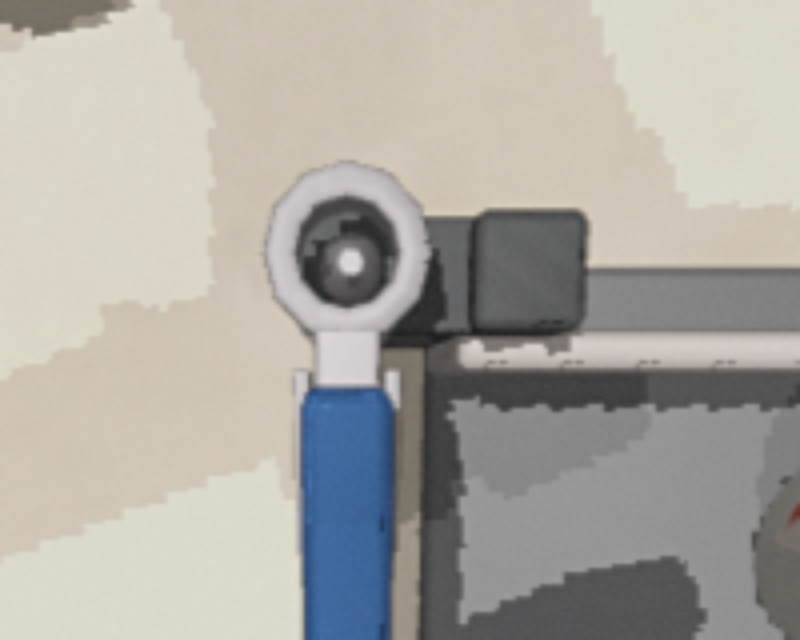

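The upper pin's tip, at crop (350,262), sits centred in the ring at (347,250). I'll lower partway onto both pins and check the forces.

Call:
servo_tool(
  rows=[
    {"ax": 0,"ay": 0,"az": 0,"dx": 0,"dy": 0,"dz": 0.005,"fingers": 1},
    {"ax": 0,"ay": 0,"az": 0,"dx": 0,"dy": 0,"dz": 0.005,"fingers": 1},
    {"ax": 0,"ay": 0,"az": 0,"dx": 0,"dy": 0,"dz": 0.003,"fingers": 1},
    {"ax": 0,"ay": 0,"az": 0,"dx": 0,"dy": 0,"dz": 0,"fingers": 1},
    {"ax": 0,"ay": 0,"az": 0,"dx": 0,"dy": 0,"dz": 0,"fingers": 1},
  ],
)

```text
t: 7.12
eef_pos: [0.4883, 0.2632, 0.203]
eef_rot: [[0.164, 0.986, -0.001], [0.986, -0.164, -0.0], [-0.0, -0.001, -1.0]]
ft_force: [-1.1, 1.3, -2.5]
gripper_width: 0.013
grip_force: 90.1
```

```bash
python3 - <<'E'
from h import *
np.set_printoptions(precision=4,suppress=True)
f=inhand();s=env.read_state();R=np.array(s['eef_rot']);p=np.array(s['eef_pos'])
print(p,'pin in tool',(np.array([.5028,.3528,.147])-p)@R,s['ft_force'])
E
```

```text
x0.030 336 y [-0.0053 -0.0003  0.0047] z [0.0119 0.0278 0.0294]
x0.036 264 y [-0.0049 -0.0003  0.0042] z [0.0273 0.0284 0.0293]
x0.042 267 y [-0.0044 -0.0003  0.0041] z [0.0272 0.0283 0.0294]
x0.048 285 y [-0.0048 -0.0003  0.0041] z [0.0274 0.0284 0.0296]
x0.054 294 y [-0.0047 -0.0003  0.004 ] z [0.0275 0.0284 0.0296]
x0.060 309 y [-0.0047  0.0001  0.0044] z [0.0275 0.0285 0.0297]
x0.066 311 y [-0.0046 -0.0003  0.0043] z [0.0274 0.0285 0.0298]
x0.072 326 y [-0.0046 -0.0001  0.0043] z [0.0275 0.0287 0.0297]
x0.078 36 y [-0.0037 -0.0003  0.003 ] z [0.0284 0.0294 0.0301]
ring 3068 z [0.0503 0.0512 0.062 ] ((80.42761993408203, -0.1374797821044922), (19.358211517333984, 40.48454666137695), 89.99169921875)
[0.4885 0.2633 0.2033] pin in tool [ 0.0906 -0.0006  0.0563] [ 0.0118 -0.7264 -1.7128]
```

Call:
servo_tool(
  rows=[
    {"ax": 0,"ay": 0,"az": 0,"dx": 0,"dy": 0,"dz": 0.004,"fingers": 1},
    {"ax": 0,"ay": 0,"az": 0,"dx": 0,"dy": 0,"dz": 0.004,"fingers": 1},
    {"ax": 0,"ay": 0,"az": 0,"dx": 0,"dy": 0,"dz": 0.002,"fingers": 1},
    {"ax": 0,"ay": 0,"az": 0,"dx": 0,"dy": 0,"dz": 0,"fingers": 1},
    {"ax": 0,"ay": 0,"az": 0,"dx": 0,"dy": 0,"dz": 0,"fingers": 1},
  ],
)

```text
t: 7.58
eef_pos: [0.4884, 0.2632, 0.193]
eef_rot: [[0.164, 0.986, -0.001], [0.986, -0.164, -0.0], [-0.0, -0.0, -1.0]]
ft_force: [0.4, 0.7, -2.1]
gripper_width: 0.0127
grip_force: 90.1
```

Call:
servo_tool(
  rows=[
    {"ax": 0,"ay": 0,"az": 0,"dx": 0,"dy": 0,"dz": 0.001,"fingers": 1},
    {"ax": 0,"ay": 0,"az": 0,"dx": 0,"dy": 0,"dz": 0.001,"fingers": 1},
    {"ax": 0,"ay": 0,"az": 0,"dx": 0,"dy": 0,"dz": 0,"fingers": 1},
    {"ax": 0,"ay": 0,"az": 0,"dx": 0,"dy": 0,"dz": 0,"fingers": 1},
  ],
)

```text
t: 7.92
eef_pos: [0.4885, 0.2633, 0.1913]
eef_rot: [[0.164, 0.986, -0.0], [0.986, -0.164, -0.0], [-0.0, -0.0, -1.0]]
ft_force: [0.3, 0.2, -2.7]
gripper_width: 0.0132
grip_force: 90.1
```

Not seated yet, since the wrist still carries the weight. I'll go on in small steps.

Call:
servo_tool(
  rows=[
    {"ax": 0,"ay": 0,"az": 0,"dx": 0,"dy": 0,"dz": 0.001,"fingers": 1},
    {"ax": 0,"ay": 0,"az": 0,"dx": 0,"dy": 0,"dz": 0,"fingers": 1},
    {"ax": 0,"ay": 0,"az": 0,"dx": 0,"dy": 0,"dz": 0,"fingers": 1},
  ],
)

```text
t: 8.17
eef_pos: [0.4885, 0.2633, 0.1902]
eef_rot: [[0.164, 0.986, -0.0], [0.986, -0.164, -0.0], [-0.0, -0.0, -1.0]]
ft_force: [-0.1, -0.8, -1.4]
gripper_width: 0.0129
grip_force: 90.1
```

Call:
servo_tool(
  rows=[
    {"ax": 0,"ay": 0,"az": 0,"dx": 0,"dy": 0,"dz": 0.001,"fingers": 1},
    {"ax": 0,"ay": 0,"az": 0,"dx": 0,"dy": 0,"dz": 0,"fingers": 1},
    {"ax": 0,"ay": 0,"az": 0,"dx": 0,"dy": 0,"dz": 0,"fingers": 1},
  ],
)

```text
t: 8.42
eef_pos: [0.4888, 0.2633, 0.1897]
eef_rot: [[0.164, 0.986, 0.001], [0.986, -0.164, 0.0], [0.0, 0.001, -1.0]]
ft_force: [-0.3, -0.7, 1.7]
gripper_width: 0.0128
grip_force: 90.7
```

Contact: the force turned to +1.7 N, so the gate is seated. I'll open a little and check.

Call:
servo_tool(
  force=20,
  rows=[
    {"ax": 0,"ay": 0,"az": 0,"dx": 0,"dy": 0,"dz": 0,"fingers": 0.65},
    {"ax": 0,"ay": 0,"az": 0,"dx": 0,"dy": 0,"dz": 0,"fingers": 0.6},
    {"ax": 0,"ay": 0,"az": 0,"dx": 0,"dy": 0,"dz": 0,"fingers": 0.55},
    {"ax": 0,"ay": 0,"az": 0,"dx": 0,"dy": 0,"dz": 0,"fingers": 0.5},
    {"ax": 0,"ay": 0,"az": 0,"dx": 0,"dy": 0,"dz": 0,"fingers": 0.4},
    {"ax": 0,"ay": 0,"az": 0,"dx": 0,"dy": 0,"dz": 0,"fingers": 0.3},
    {"ax": 0,"ay": 0,"az": 0,"dx": 0,"dy": 0,"dz": 0,"fingers": 0.3},
    {"ax": 0,"ay": 0,"az": 0,"dx": 0,"dy": 0,"dz": 0,"fingers": 0.3},
  ],
)

```text
t: 9.08
eef_pos: [0.4886, 0.2633, 0.1893]
eef_rot: [[0.164, 0.986, 0.0], [0.986, -0.164, 0.0], [0.0, 0.0, -1.0]]
ft_force: [-0.1, 0.4, -0.0]
gripper_width: 0.03
grip_force: 0.0
```

```bash
python3 - <<'E'
from h import *
np.set_printoptions(precision=4,suppress=True)
f=inhand();s=env.read_state();print(s['eef_pos'],s['ft_force'],s['gripper_width'],s['grip_force'])
E
```

```text
x0.030 242 y [-0.0043  0.0003  0.0045] z [0.0286 0.0297 0.0307]
x0.036 263 y [-0.0043  0.0003  0.0049] z [0.0285 0.0295 0.0305]
x0.042 271 y [-0.0042  0.0003  0.0048] z [0.028  0.0292 0.0304]
x0.048 279 y [-0.0041  0.0003  0.0047] z [0.0279 0.029  0.0301]
x0.054 289 y [-0.0041  0.0003  0.0047] z [0.0276 0.0287 0.0298]
x0.060 315 y [-0.0041  0.0003  0.005 ] z [0.0274 0.0285 0.0297]
x0.066 317 y [-0.0042  0.0003  0.005 ] z [0.0272 0.0283 0.0296]
x0.072 249 y [-0.004   0.0003  0.0045] z [0.0272 0.0285 0.0398]
ring 3565 z [0.0438 0.0494 0.055 ] ((81.37104797363281, 0.40880393981933594), (19.238378524780273, 33.83647155761719), 87.6841812133789)
[0.4886 0.2633 0.1893] [-0.5973  0.7385 -0.3686] 0.02993063317406565 0.0
```

The gate is let go. It sags about 0.04 rad, as expected, and stays closed. I'll retreat straight up.

Call:
servo_tool(
  rows=[
    {"ax": 0,"ay": 0,"az": 0,"dx": 0,"dy": 0,"dz": -0.01,"fingers": 0.2},
    {"ax": 0,"ay": 0,"az": 0,"dx": 0,"dy": 0,"dz": -0.02,"fingers": 0.2},
    {"ax": 0,"ay": 0,"az": 0,"dx": 0,"dy": 0,"dz": -0.025,"fingers": 0.2},
    {"ax": 0,"ay": 0,"az": 0,"dx": 0,"dy": 0,"dz": -0.025,"fingers": 0.2},
    {"ax": 0,"ay": 0,"az": 0,"dx": 0,"dy": 0,"dz": -0.02,"fingers": 0.2},
    {"ax": 0,"ay": 0,"az": 0,"dx": 0,"dy": 0,"dz": -0.01,"fingers": 0.2},
    {"ax": 0,"ay": 0,"az": 0,"dx": 0,"dy": 0,"dz": 0,"fingers": 0.2},
    {"ax": 0,"ay": 0,"az": 0,"dx": 0,"dy": 0,"dz": 0,"fingers": 0.2},
  ],
)

```text
t: 9.8
eef_pos: [0.4885, 0.2633, 0.2994]
eef_rot: [[0.164, 0.986, 0.001], [0.986, -0.164, 0.0], [0.0, 0.001, -1.0]]
ft_force: [0.2, -0.8, -1.4]
gripper_width: 0.034
grip_force: 0.0
```

```bash
python3 - <<'E'
from h import *
np.set_printoptions(precision=4,suppress=True)
f=grab('wrist');save('w7.png',f['color']);P=pts(f);hsv=cv2.cvtColor(f['color'],cv2.COLOR_RGB2HSV)
M=(abs(P[...,2]-.162)<.012)&(hsv[...,1]>80)&(hsv[...,0]>90)&(abs(P[...,0]-.49)<.08)&(abs(P[...,1]-.26)<.12)
q=P[M];print(M.sum(),cv2.minAreaRect((q[:,:2]*1000).astype('f4')),np.polyfit(q[:,1],q[:,2],1),np.polyfit(q[:,1],q[:,0],1))
R=P[(abs(P[...,0]-.503)<.016)&(abs(P[...,1]-.353)<.016)&(P[...,2]>.13)];print('ring top z',np.percentile(R[:,2],[50,90]),cv2.minAreaRect((R[:,:2]*1000).astype('f4')))
E
```

```text
1069 ((488.63397216796875, 262.03973388671875), (148.1763153076172, 9.777565956115723), 80.50715637207031) [0.0393 0.1482] [0.163  0.4461]
ring top z [0.4168 0.4168] ((503.3009033203125, 348.9478759765625), (24.33818244934082, 22.63402557373047), 23.63436508178711)
```

View pics/w7.png

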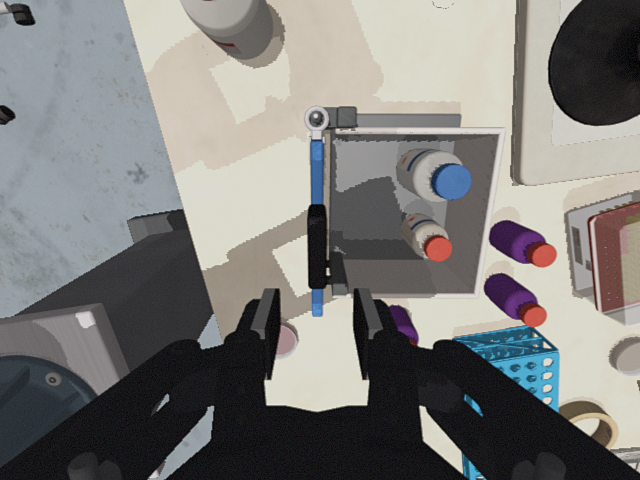

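The last picture shows the gate hanging closed along the bay's front at x≈317, from (317,118) to (317,315). The pin tip shows in the ring at (317,118), and both bottles stand. The frame's centre is at (0.489, 0.262), which matches the closed place, and at the knuckles its top is at z 0.162, fully down.

```bash
python3 -c "
from station import env
print(env.hand_in())"
```

```text
the job is handed in; nothing more can be done
None
```

The gate hangs fully down on both pins, closed across the bay's front and let go, with both bottles standing. I handed it in shortly after 9.8 s on the robot's clock; the hand-in returned no verdict.

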